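# Lift the sample carousel out of the analyser and hold it level

## Task

The bench analyser is on standby: first swing its sample-probe arm off the sample carousel to its stop over the wash well, then lift the carousel with its open sample cups out of the analyser. Finish still holding the carousel in the air, level and still, with its underside at least 5 cm above the analyser's deck and touching nothing but the gripper. Keep it level all the way so that every cup stays down in its pocket, and leave the other things on the bench and deck where they stand.

Things in the scene. Friction and masses are not known exactly. Their poses are not given: they have to be found in the camera images.
- analyser: Cream bench-top analyser, fixed. Origin on the bench under it; z up, +x its rear, +y its left end seen from the front. Chassis x -180..180, y -240..280 mm, flat deck 95 mm above the bench; a tower 260 mm high covers y -240..-80. A round well in the deck holds the carousel; a steel post (26 mm diameter) at (110, 155) mm carries the probe arm.
- well (a point): Centre of the round carousel well, level with the deck: 196 mm across, 50 mm deep. On its floor a 6 mm platen with a steel spindle (17 mm diameter, 26 mm above the platen) carries the carousel; lift straight up to come off it. Frame as the analyser's.
- carousel: Black round sample carousel, 171 mm diameter, 0.3 to 0.6 kg, loose, a 22 mm hub hole over the spindle. Origin: centre of its underside, 51 mm above the bench when seated (44 mm below the deck). Disc 10 mm thick with twelve square pockets (walls 22 mm high) on a 66 mm radius; cups reach 48 mm above the underside. A grey neck rises from the hub to the blue bar grip.
- grip (a point): Centre of the carousel's blue bar grip, 90 mm above its underside (141 mm above the bench when seated). The bar is 64 mm long along x, 16 mm thick along y (pinch it across this from above), 28 mm high; z up. Bar and carousel share their axes; its direction varies freely.
- probe_arm (a joint): Sample-probe arm on its post. At 0 rad its needle is over the ring of cups; it turns level, clockwise seen from above as the value grows, to a stop at 1.10 rad with its head over the wash well. Stays where it is left; about 1 N at the head moves it. Starts at 0 to 0.2, overhanging the carousel and barring its lift; parked from 0.95 on.
- probe_post (a point): Point on the turning axis of the probe arm, level with the top of its head (223 mm above the bench). Frame as the analyser's.
- probe_head (a point): Top centre of the probe arm's dark grey head, 120 mm from the turning axis, 223 mm above the bench; x points outward along the arm. Head 36 mm wide, 38 mm deep, from 97 to 153 mm from the axis; the beam inward of it is 30 mm wide, its top 3 mm lower; hub 46 mm diameter. A thin needle hangs 135 mm from the axis, down to 115 mm above the bench.
- wash_well (a point): Mouth of the small round wash well (36 mm across) on the deck, at the arm's parked position.
- cup0: Open translucent sample cup, 14 mm diameter (17 mm lip), 38 mm tall, 10 g, standing loose in a pocket of the carousel; origin: centre of its underside, 10 mm above the carousel's underside.
- cup1: Open translucent sample cup, 14 mm diameter (17 mm lip), 38 mm tall, 10 g, standing loose in a pocket of the carousel; origin: centre of its underside, 10 mm above the carousel's underside.
- cup2: Open translucent sample cup, 14 mm diameter (17 mm lip), 38 mm tall, 10 g, standing loose in a pocket of the carousel; origin: centre of its underside, 10 mm above the carousel's underside.
- cup3: Open translucent sample cup, 14 mm diameter (17 mm lip), 38 mm tall, 10 g, standing loose in a pocket of the carousel; origin: centre of its underside, 10 mm above the carousel's underside.
- cup4: Open translucent sample cup, 14 mm diameter (17 mm lip), 38 mm tall, 10 g, standing loose in a pocket of the carousel; origin: centre of its underside, 10 mm above the carousel's underside.
- control_vial1: Amber control vial with a red cap, 22 mm diameter, 42 mm tall, standing on the analyser's deck at its front left; origin: centre of underside. Leave alone.
- control_vial2: The same with a yellow cap. Leave alone.
- reagent1: White reagent bottle with blue cap, 60 mm diameter, 130 mm tall, on the bench to the left; origin: centre of underside. Leave alone.
- reagent2: Amber reagent bottle with green cap, 52 mm diameter, 110 mm tall, on the bench to the left; origin: centre of underside. Leave alone.
- tip_box: Blue pipette-tip box, 85 x 120 mm, 68 mm tall, on the bench to the right; origin: centre of underside. Leave alone.

How it is judged:
By the outcome, as a careful person would: the job done as asked, in the order asked, and still so for the second after the job is handed in, while the arm keeps its last pose, push and grip.
It also fails if it takes over 48 s, if anything falls off the work surface, if the arm or the gripper's body presses on something with over 40 N, if the wrist force passes 120 N, or if a joint passes its speed limit or range.

## Robot

A 6-joint arm with a two-finger parallel gripper is mounted at the origin on the work surface. World frame = base frame: x ahead of the robot, y to its left, z up, the work surface at z = 0. Lengths are in m, angles in degrees, forces in N, time in s.
With the tool pointing down it reaches from about 0.375 to 0.925 m from the base axis. Payload 5.7 kg.
Tool frame: the origin (TCP) lies at the very end of the fingers, on their centre line; the grasp point (between the pads) lies 19 mm behind it; z points along the fingers, y is the line along which they close (so a half turn about z gives the same grasp; the last joint's range is limited). The gripper opens to 85 mm and grips with 20 to 120 N. Pads are 22 mm wide; open, the fingers measure 114 mm over their backs; the gripper's body (76 mm by 85 mm) begins 54 mm behind the grasp point. The pads swing forward as they close: fully open they stand 13 mm farther back than shut.
Start: joints at [-80.105, 20.558, 86.54, -0, 72.909, -6.595], TCP at [0.17, -0.575, 0.231] pointing down, gripper open.
Joint ranges: [-170.27, 170.27], [-57.76, 135], [12.27, 136.19], [-55.21, 235.2], [11.17, 155.16], [-170.74, 170.74]. Speed limits (degrees/s): [136.94, 136.94, 180, 180, 180, 180].

## Interface

Orientations are given as [roll, pitch, yaw] about the fixed x, y, z axes, in that order (R = Rz(yaw) Ry(pitch) Rx(roll)).
In Python, from bench import monitor, imaging, finish_job gives the robot as it stands. The module is installed in compiled form; this text tells all that it offers.
- The arm moves only by the shell command python3 -m creep 'ROWS' [FORCE]. ROWS is JSON, a list of rows, each a list of 3 entries, a list of its own where there are three numbers: the shift along the tool's x, y, z in cm, then the turn, a rotation vector about the tool's x, y, z in rad, then the opening, from 0 (shut) to 1 (fully open). In form: [[[tx, ty, tz], [ax, ay, az], grip], ...]. A call has 1 to 10 rows; each row shifts and turns the commanded pose from where the row before left it, along the tool's axes as they then stand; what a row does not reach is not made up. A row lasts 1/8 s, in which the tool goes at most 62.5 mm and 10.7 degrees, less where a joint would pass 70% of its speed; a pose out of reach is approached as far as the arm can. A call is refused whole if a number of a shift passes 6.25 or a number of a turn 0.188, either way. A call with a gripper value outside its range is refused whole. The fingers move at their own pace and stop on an object; FORCE is the grip in N (left out, the last holds). Time passes only in rows, so rows that do not move let the fingers close. It gives the time, the measured TCP pose, the force, the opening and the grip force at its end, in the units of the state.
- monitor.observe(): the state, without advancing time (a new reading comes with each control period).
- imaging.grab_frame(name): name is "scene" or "top" or "wrist"; returns (picture, depth): 400x640x3 uint8, blue, green, red; 400x640 float32, m along the optical axis (not along the pixel's ray), 0 where there is no reading.
- imaging.camera_info(name): a dict with "fx", "fy", "cx", "cy" (pixels), "dist_coeffs" ([k1, k2, p1, p2, k3] as OpenCV has them; the pictures are not rectified), "pose" (4x4, takes a point from camera to world coordinates); the wrist camera has in their place "mount" (4x4, takes a point from camera to tool coordinates, whose origin is the TCP and whose axes are the flange's). Camera axes: x right, y down, z forward; pixel columns grow to the right and rows downward; lengths in m; the calibration is good to about 2 mm. A picture is of the moment at which its call begins: read the wrist's pose just before it. camera_info takes no time and is no camera call.
- finish_job(): hands the job in; it is judged then, once.
The state is a dict: "t": time; "joint_positions": joint angles; "qvel": joint speeds; "joint_torque": joint torques, N m; "tool_pos": TCP position; "tool_rot": TCP orientation; "ft_force": force on the tool from outside, world axes, zero at the start; "ft_torque": the same for the moment, N m; "finger_gap": opening from 0.0 (shut) to 1.0 (fully open); "gripper_force": force on a finger pad.
Only numpy, scipy, OpenCV 4.12 (cv2) and the standard library are available. Lean on these libraries where they do the work, as an engineer would, in place of code of your own. Each camera call takes 0.05 s, during which the arm holds its last target. There are 200 camera calls.

## Working session

There is one attempt and no reset: what is moved stays moved. The work goes in short steps, Python scripts to look and compute and a shell command to move; the robot and the scene stay as the last step left them, time stands still between calls to the robot, and variables do not carry over. Pictures are saved under pics/ and viewed, at most 10 in all, crops included, and the job is handed in when it is done.

```bash
mkdir -p pics
cat > h.py <<'E'
import numpy as np, cv2
from bench import monitor, imaging
from scipy.spatial.transform import Rotation as R
def grab(n):
    s=monitor.observe(); im,d=imaging.grab_frame(n); c=imaging.camera_info(n)
    if 'pose' in c: P=np.array(c['pose'])
    else:
        T=np.eye(4); T[:3,:3]=R.from_euler('xyz',s['tool_rot'],degrees=True).as_matrix(); T[:3,3]=s['tool_pos']; P=T@np.array(c['mount'])
    K=np.array([[c['fx'],0,c['cx']],[0,c['fy'],c['cy']],[0,0,1.]])
    return im,d,K,np.array(c['dist_coeffs']),P
def rays(uv,K,D,P):
    p=cv2.undistortPoints(np.array(uv,float).reshape(-1,1,2),K,D)[:,0]
    return np.c_[p,np.ones(len(p))]@P[:3,:3].T
def onz(uv,z,K,D,P):
    r=rays(uv,K,D,P); o=P[:3,3]; return o+r*((z-o[2])/r[:,2])[:,None]
def depthpts(uv,d,K,D,P):
    uv=np.array(uv); r=rays(uv,K,D,P); z=d[uv[:,1].astype(int),uv[:,0].astype(int)]
    return P[:3,3]+r*z[:,None]
E
python3 - <<'E'
from h import *
print(monitor.observe())
for n in ('scene','top'):
    im,d,K,D,P=grab(n); cv2.imwrite(f'pics/{n}0.png',im); np.savez(f'{n}0.npz',im=im,d=d,K=K,D=D,P=P)
    print(n,P.round(3).tolist(),K[0,0],D)
E
```

```text
{'t': 0.0, 'joint_positions': array([-8.01051273e+01,  2.05966223e+01,  8.65996497e+01,  4.18864902e-04,
        7.29074961e+01, -6.59421277e+00]), 'qvel': array([ 0.08024807, -0.1124313 ,  0.0625599 ,  0.0254037 ,  0.03222913,
       -0.03439376]), 'joint_torque': array([-1.80949060e-03, -5.27627206e+01, -2.78625119e+01, -2.65781418e-04,
        1.31826417e-02,  8.15328434e-06]), 'tool_pos': array([ 0.1701827 , -0.57465103,  0.23046282]), 'tool_rot': array([-1.79896964e+02, -1.23138935e-02,  1.64889509e+01]), 'ft_force': array([-0.58707411,  0.48316389,  0.13866702]), 'ft_torque': array([-0.03938511,  0.04903846, -0.0054105 ]), 'gripper_force': 0.0, 'finger_gap': 1.0014231419940978}
scene [[0.837, 0.46, -0.296, 0.884], [0.547, -0.704, 0.453, -0.498], [-0.001, -0.541, -0.841, 1.154], [0.0, 0.0, 0.0, 1.0]] 422.4468141989822 [-0.00856101  0.          0.          0.          0.        ]
top [[-0.019, -0.993, 0.114, 0.418], [-1.0, 0.018, -0.002, 0.017], [0.0, -0.114, -0.994, 1.243], [0.0, 0.0, 0.0, 1.0]] 363.244697740921 [-0.00669157  0.          0.          0.          0.        ]
```

View pics/top0.png

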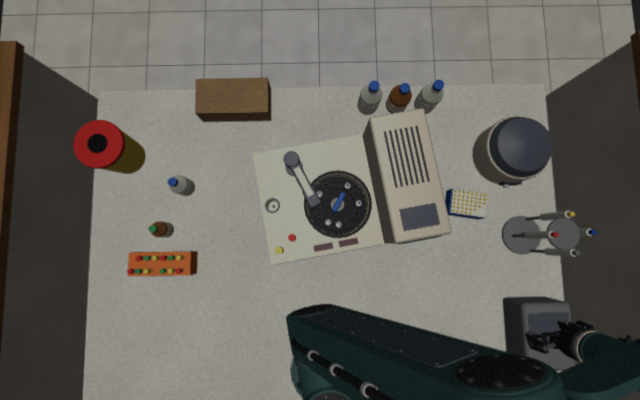

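View pics/scene0.png

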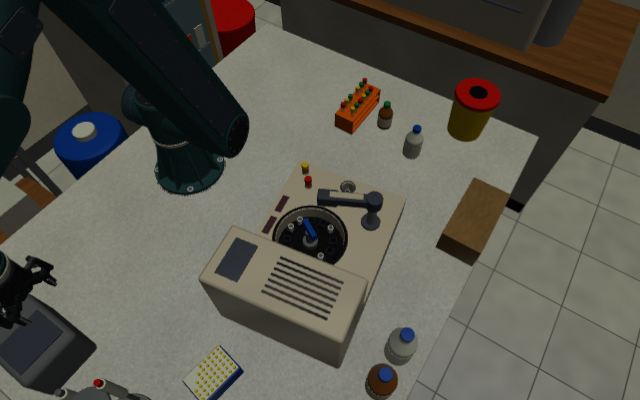

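Top view: post hub at (291,160), probe head at (314,200), wash well (273,205), blue bar at (337,203) in the carousel, vials at (292,237)/(279,250). The scene view agrees, and the head sits just left of the bar. Now I'll measure.

```bash
cat > meas.py <<'E'
from h import *
f=np.load('top0.npz'); im,d,K,D,P=[f[k] for k in('im','d','K','D','P')]
hsv=cv2.cvtColor(im,cv2.COLOR_BGR2HSV)
def blob(m,box):
    x0,y0,x1,y1=box; k=np.zeros_like(m); k[y0:y1,x0:x1]=m[y0:y1,x0:x1]; v,u=np.nonzero(k); return np.c_[u,v].astype(float)
b=blob(cv2.inRange(hsv,(100,130,50),(125,255,255)),(305,170,370,240))
p=onz(b,.155,K,D,P); c=p.mean(0); w,V=np.linalg.eigh(np.cov(p[:,:2].T)); a=V[:,1]
pr=(p[:,:2]-c[:2])@V
print('bar',len(b),c,'dir',np.degrees(np.arctan2(a[1],a[0])),'extent',np.ptp(pr,axis=0), 'depth z',np.median(depthpts(b,d,K,D,P)[:,2]))
# all depth points on arm level
v,u=np.mgrid[120:270,245:390]; uv=np.c_[u.ravel(),v.ravel()].astype(float); q=depthpts(uv,d,K,D,P)
arm=(q[:,2]>.205)&(q[:,2]<.24)&(uv[:,0]<335)
A=q[arm]; print('arm n',arm.sum(),'z',np.percentile(A[:,2],[10,50,90]))
x,y=A[:,:2].mean(0); rect=cv2.minAreaRect((A[:,:2]*1000).astype(np.float32)); print('rect',rect, cv2.boxPoints(rect).round(0).tolist())
# deck edges
deck=(abs(q[:,2]-.095)<.01)
img=np.zeros(im.shape[:2],np.uint8); img[uv[deck,1].astype(int),uv[deck,0].astype(int)]=255
print('deck rect mm',cv2.minAreaRect((q[deck][:,:2]*1000).astype(np.float32)))
for n,px in dict(hub=(291,160),head=(314,200)).items(): print(n,onz([px],.223,K,D,P))
for n,px in dict(wash=(273,205),corner1=(254,152),corner2=(271,264)).items(): print(n,onz([px],.095,K,D,P))
for n,px in dict(red=(292,237),yel=(279,250)).items(): print(n,onz([px],.137,K,D,P))
E
python3 meas.py
python3 - <<'E'
import cv2
im=cv2.imread('pics/top0.png')[120:270,245:445]
cv2.imwrite('pics/topc.png',cv2.resize(im,None,fx=4,fy=4,interpolation=cv2.INTER_CUBIC))
E
```

```text
bar 103 [ 0.53453937 -0.04253807  0.155     ] dir 151.06517791693727 extent [0.01501655 0.06511599] depth z 0.155563064753929
arm n 728 z [0.21889945 0.22403222 0.22726181]
rect ((593.4044799804688, 65.01311492919922), (173.98402404785156, 43.45018005371094), 26.055866241455078) [[506.0, 46.0], [525.0, 7.0], [681.0, 84.0], [662.0, 123.0]]
deck rect mm ((554.06201171875, 18.914031982421875), (360.62176513671875, 366.12908935546875), 9.4876708984375)
hub [[0.64896181 0.09360791 0.223     ]]
head [[0.53259561 0.02976423 0.223     ]]
wash [[0.53346787 0.16180503 0.095     ]]
corner1 [[0.70656249 0.22247394 0.095     ]]
corner2 [[0.34878194 0.16882274 0.095     ]]
red [[0.43080636 0.09937532 0.137     ]]
yel [[0.39252857 0.13897294 0.137     ]]
```

View pics/topc.png

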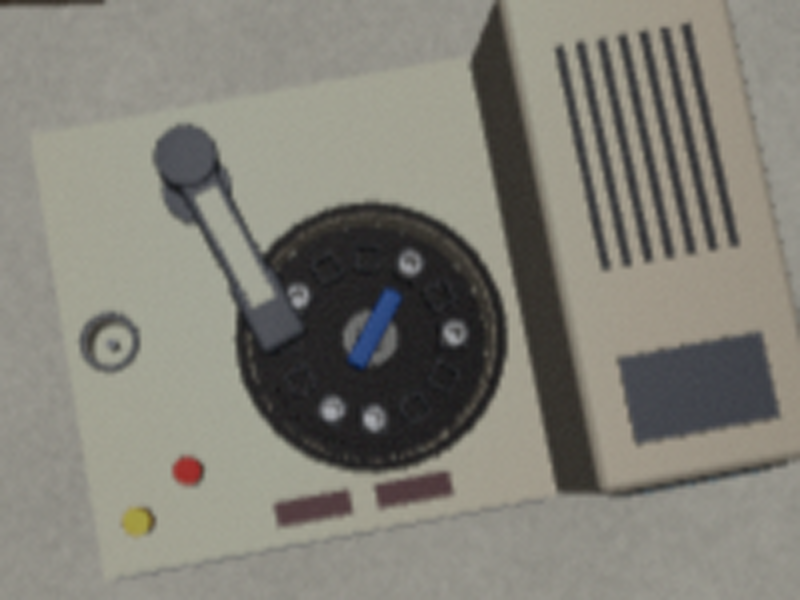

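Crop view: arm direction ≈207° from the post, wash well lying ≈150°; five cups, none touched by the path. I'll raise, move over the carousel with the gripper closing, then look with the wrist camera.

```bash
python3 -m creep '[[[0,0,-5],[0,0,0],1],[[0,0,-5],[0,0,0],1],[[0,0,-5],[0,0,0],1],[[0,0,-1],[0,0,0],1],[[4.5,-3.5,0],[0,0,0],1],[[4.5,-3.5,0],[0,0,0],1],[[4.5,-3.5,0],[0,0,0],1],[[4.5,-3.5,0],[0,0,0],1],[[4.5,-3.5,0],[0,0,0],1],[[4.5,-3.5,0],[0,0,0],1]]'; python3 -m creep '[[[4.5,-3.5,0],[0,0,0],1],[[4.5,-3.5,0],[0,0,0],1],[[4.5,-3.5,0],[0,0,0],1],[[4.5,-3.5,0],[0,0,0],1],[[4.5,-3.5,0],[0,0,0],0],[[4.5,-3.5,0],[0,0,0],0],[[0,0,0],[0,0,0],0],[[0,0,0],[0,0,0],0],[[0,0,0],[0,0,0],0],[[0,0,0],[0,0,0],0]]'
python3 - <<'E'
from h import *
im,d,K,D,P=grab('wrist'); cv2.imwrite('pics/w1.png',im); np.savez('w1.npz',im=im,d=d,K=K,D=D,P=P)
print(P.round(3).tolist(),K, imaging.camera_info('wrist')['mount'])
E
```

```text
t: 1.35
tool_pos: [0.3699, -0.2953, 0.3901]
tool_rot: [-179.9, 0.0, 16.5]
ft_force: [0.5, -0.0, 0.2]
finger_gap: 1.002
gripper_force: 0.0
t: 2.6
tool_pos: [0.5683, -0.0204, 0.3914]
tool_rot: [180.0, 0.0, 16.4]
ft_force: [-0.2, -0.0, -0.6]
finger_gap: 0.002
gripper_force: 0.0
[[0.282, -0.915, -0.289, 0.641], [-0.959, -0.27, -0.084, 0.002], [-0.001, 0.301, -0.954, 0.535], [0.0, 0.0, 0.0, 1.0]] [[354.55556128   0.         315.52189296]
 [  0.         354.55556128 196.73262733]
 [  0.           0.           1.        ]] [[ 2.88084896e-04 -9.53607019e-01 -3.01054099e-01  7.60935138e-02]
 [ 9.99998887e-01  7.15519295e-04 -1.30953091e-03 -8.56889729e-04]
 [ 1.46418788e-03 -3.01053386e-01  9.53606163e-01 -1.43164681e-01]
 [ 0.00000000e+00  0.00000000e+00  0.00000000e+00  1.00000000e+00]]
```

View pics/w1.png

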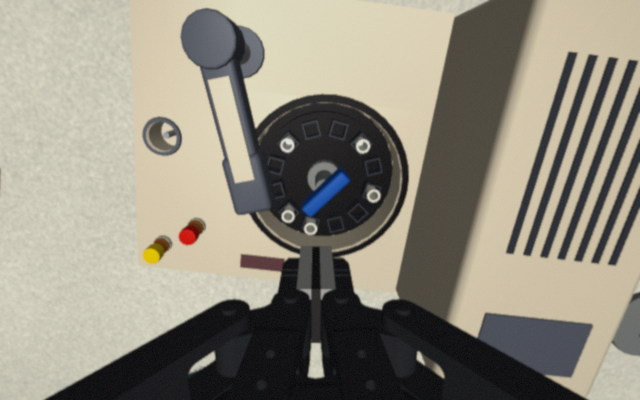

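Wrist view: hub top at (210,39), head end at (251,195), bar (326,193), wash well (161,136). Measuring with these.

```bash
cat > m2.py <<'E'
from h import *
import sys
f=np.load(sys.argv[1]); im,d,K,D,P=[f[k] for k in('im','d','K','D','P')]
hsv=cv2.cvtColor(im,cv2.COLOR_BGR2HSV)
m=cv2.inRange(hsv,(100,130,40),(125,255,255)); n,l,s,_=cv2.connectedComponentsWithStats(m); i=1+np.argmax(s[1:,4]); v,u=np.nonzero(l==i); b=np.c_[u,v].astype(float)
q=depthpts(b,d,K,D,P); t=q[:,2]>np.percentile(q[:,2],95)-.006
p=onz(b[t],.155,K,D,P)
r=cv2.minAreaRect((p[:,:2]*1000).astype(np.float32)); w,V=np.linalg.eigh(np.cov(p[:,:2].T)); a=V[:,1]
print('bar top z',np.median(q[t,2]),'rect',r,'mean',p.mean(0),'dir',np.degrees(np.arctan2(a[1],a[0])))
if len(sys.argv)>2:
    print('hub',onz([(210,39)],.223,K,D,P),'wash',onz([(161,136)],.095,K,D,P))
    v,u=np.mgrid[0:230,150:290]; uv=np.c_[u.ravel(),v.ravel()].astype(float); q=depthpts(uv,d,K,D,P); k=(q[:,2]>.212)&(q[:,2]<.235)
    A=q[k][:,:2]*1000; r=cv2.minAreaRect(A.astype(np.float32)); print('arm z',np.median(q[k][:,2]),r,cv2.boxPoints(r).round().tolist())
E
python3 m2.py w1.npz 1
```

```text
bar top z 0.15527848948846013 rect ((532.0717163085938, -40.544620513916016), (16.46271514892578, 63.63833999633789), 60.68254470825195) mean [ 0.53270929 -0.04098729  0.155     ] dir 150.68543477274147
hub [[0.65066844 0.09401617 0.223     ]] wash [[0.5292075 0.1682926 0.095    ]]
arm z 0.22457962344593446 ((592.6346435546875, 64.92475891113281), (174.91348266601562, 45.26742935180664), 27.310993194580078) [[505.0, 45.0], [525.0, 5.0], [681.0, 85.0], [660.0, 125.0]]
```

Run:
```python
from h import *
post=np.array([.6505,.0943]); yaw=np.radians(16.4); T=np.array([[np.cos(yaw),np.sin(yaw)],[np.sin(yaw),-np.cos(yaw)]])
s=monitor.observe(); prev=s['tool_pos'][:2]
def p(th,off,r=.122):
    t=np.radians(th); return post+r*np.array([np.cos(t),np.sin(t)])-off*np.array([np.sin(t),-np.cos(t)])
W=[(207.3,.048)]+[(a,.034) for a in (207,200,193,186,179,172,165,160,156,153,151,149,147)]
for th,off in W:
    q=p(th,off); print(th,q.round(3),(100*T@(q-prev)).round(2)); prev=q
```

```text
207.3 [ 0.564 -0.004] [ 0.04 -1.66]
207 [0.557 0.009] [-0.29 -1.43]
200 [0.547 0.021] [-0.6  -1.43]
193 [0.539 0.034] [-0.42 -1.49]
186 [0.533 0.048] [-0.23 -1.53]
179 [0.528 0.062] [-0.05 -1.55]
172 [0.525 0.078] [ 0.14 -1.54]
165 [0.524 0.093] [ 0.33 -1.51]
160 [0.524 0.104] [ 0.35 -1.05]
156 [0.525 0.113] [ 0.34 -0.81]
153 [0.526 0.119] [ 0.29 -0.59]
151 [0.527 0.124] [ 0.21 -0.39]
149 [0.528 0.128] [ 0.23 -0.38]
147 [0.53  0.132] [ 0.24 -0.37]
```

```bash
python3 -m creep '[[[0,-1.7,0],[0,0,0],0],[[0,0,4.8],[0,0,0],0],[[0,0,4.8],[0,0,0],0],[[0,0,4.8],[0,0,0],0],[[0,0,4.7],[0,0,0],0],[[0,0,0],[0,0,0],0],[[-0.15,-0.7,0],[0,0,0],0],[[-0.15,-0.7,0],[0,0,0],0],[[-0.3,-0.7,0],[0,0,0],0],[[-0.3,-0.7,0],[0,0,0],0]]'; python3 -m creep '[[[-0.2,-0.75,0],[0,0,0],0],[[-0.2,-0.75,0],[0,0,0],0],[[-0.1,-0.75,0],[0,0,0],0],[[-0.1,-0.75,0],[0,0,0],0],[[0,-0.75,0],[0,0,0],0],[[0,-0.75,0],[0,0,0],0],[[0.1,-0.75,0],[0,0,0],0],[[0.1,-0.75,0],[0,0,0],0],[[0.15,-0.75,0],[0,0,0],0],[[0.15,-0.75,0],[0,0,0],0]]'
python3 -m creep '[[[0.2,-0.5,0],[0,0,0],0],[[0.2,-0.5,0],[0,0,0],0],[[0.2,-0.4,0],[0,0,0],0],[[0.2,-0.4,0],[0,0,0],0],[[0,0,0],[0,0,0],0]]'
python3 - <<'E'
from h import *
im,d,K,D,P=grab('top'); np.savez('top1.npz',im=im,d=d,K=K,D=D,P=P)
cv2.imwrite('pics/top1.png',cv2.resize(im[120:270,245:445],None,fx=4,fy=4,interpolation=cv2.INTER_CUBIC))
E
```

```text
t: 3.9
tool_pos: [0.5477, 0.0218, 0.2013]
tool_rot: [180.0, -0.1, 16.5]
ft_force: [1.3, -0.3, -0.6]
finger_gap: -0.001
gripper_force: 0.3
t: 5.15
tool_pos: [0.5252, 0.0934, 0.2003]
tool_rot: [-180.0, 0.0, 16.5]
ft_force: [-0.4, -1.6, -0.1]
finger_gap: 0.003
gripper_force: 0.3
t: 5.78
tool_pos: [0.5278, 0.1128, 0.2003]
tool_rot: [-180.0, 0.0, 16.5]
ft_force: [0.5, -0.6, 0.3]
finger_gap: -0.002
gripper_force: 0.0
```

View pics/top1.png

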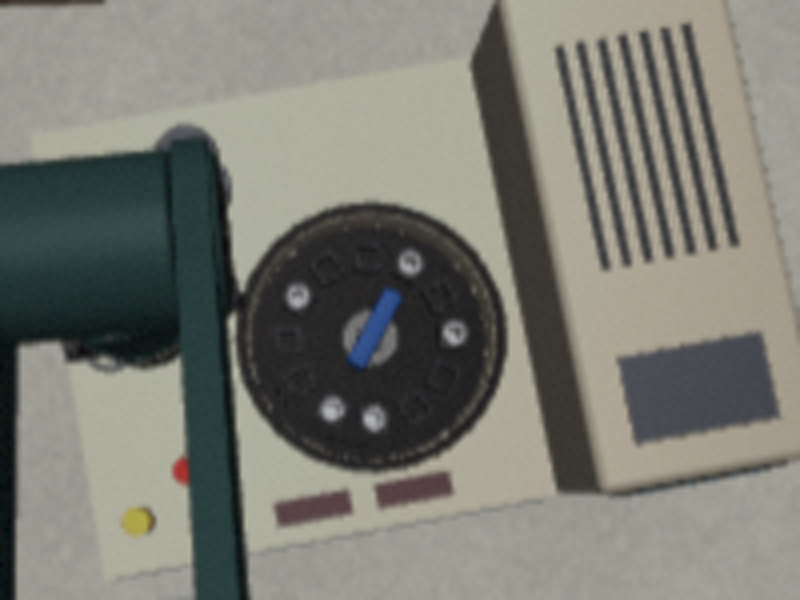

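The arm is off the carousel and the head is hidden under the wrist; the contact force is ~1 N. Continuing gently towards the stop.

```bash
python3 -m creep '[[[0.15,-0.35,0],[0,0,0],0],[[0.15,-0.35,0],[0,0,0],0],[[0.15,-0.3,0],[0,0,0],0],[[0,0,0],[0,0,0],0]]'; python3 -m creep '[[[0.15,-0.25,0],[0,0,0],0],[[0,0,0],[0,0,0],0]]';python3 - <<'E'
from h import *
im,d,K,D,P=grab('wrist'); np.savez('w2.npz',im=im,d=d,K=K,D=D,P=P); cv2.imwrite('pics/w2.png',im)
E
```

```text
t: 6.32
tool_pos: [0.5293, 0.1237, 0.2003]
tool_rot: [-180.0, -0.0, 16.5]
ft_force: [-0.1, -0.0, -0.2]
finger_gap: -0.002
gripper_force: 0.0
t: 6.58
tool_pos: [0.53, 0.1264, 0.2003]
tool_rot: [-180.0, -0.0, 16.5]
ft_force: [0.4, 0.0, 0.4]
finger_gap: 0.003
gripper_force: 0.0
```

View pics/w2.png

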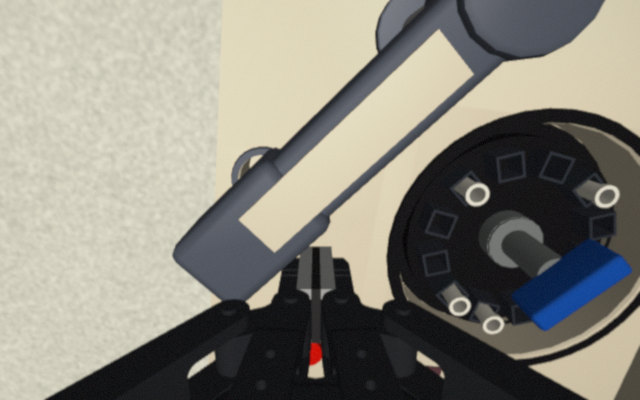

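Wrist view: the head (235,245) is over the wash well (255,165); the strip axis runs (456,52)→(258,235). I'll compute the arm angle.

Run:
```python
from h import *
f=np.load('w2.npz'); K,D,P=f['K'],f['D'],f['P']
for z,pts in((.220,[(456,52),(258,235)]),(.220,[(328,222),(500,62)]),(.223,[(225,300),(175,255)])):
    p=onz(pts,z,K,D,P); v=p[1]-p[0]; print(p.round(4).tolist(),np.degrees(np.arctan2(v[1],v[0])))
c=onz([(456,52),(258,235)],.22,K,D,P).mean(0)-[.6505,.0943,.22]; print('axis-based',np.degrees(np.arctan2(c[1],c[0])))
```

```text
[[0.6253, 0.1083, 0.22], [0.5446, 0.1544, 0.22]] 150.25363888035193
[[0.5571, 0.1306, 0.22], [0.6265, 0.0934, 0.22]] -28.214951968663843
[[0.5153, 0.1601, 0.223], [0.5291, 0.1823, 0.223]] 58.070220290536135
axis-based 150.53768777161625
```

```bash
python3 -m creep '[[[0.1,-0.25,0],[0,0,0],0],[[0,0,0],[0,0,0],0]]'; python3 -m creep '[[[0.1,-0.2,0],[0,0,0],0],[[0,0,0],[0,0,0],0]]';python3 -m creep '[[[0.1,-0.2,0],[0,0,0],0],[[0,0,0],[0,0,0],0]]'
```

```text
t: 6.88
tool_pos: [0.5302, 0.129, 0.2003]
tool_rot: [-180.0, -0.0, 16.5]
ft_force: [0.6, 0.0, -0.7]
finger_gap: 0.001
gripper_force: 0.0
t: 7.12
tool_pos: [0.5306, 0.131, 0.2003]
tool_rot: [180.0, 0.0, 16.5]
ft_force: [-0.4, -0.8, -0.1]
finger_gap: -0.001
gripper_force: 0.3
t: 7.38
tool_pos: [0.5307, 0.1315, 0.2003]
tool_rot: [179.8, 0.1, 16.5]
ft_force: [-0.6, -8.2, 1.1]
finger_gap: -0.003
gripper_force: 3.5
```

Stop reached (8 N). Back off, raise, go above the bar, turn and open.

```bash
python3 m2.py w2.npz; python3 -m creep '[[[0,2,0],[0,0,0],0],[[0,0,-4],[0,0,0],0],[[0,0,-4],[0,0,0],0],[[0,0,-4],[0,0,0],0],[[-1.5,4.5,0],[0,0,0.16],1],[[0,0,0],[0,0,0.16],1],[[0,0,0],[0,0,0.16],1],[[0,0,0],[0,0,0.16],1],[[0,0,0],[0,0,0.16],1],[[0,0,0],[0,0,0],1]]'
python3 - <<'E'
from h import *
im,d,K,D,P=grab('wrist'); np.savez('w3.npz',im=im,d=d,K=K,D=D,P=P); cv2.imwrite('pics/w3.png',im)
E
python3 m2.py w3.npz
```

```text
bar top z 0.15495550139700476 rect ((536.5916137695312, -31.125953674316406), (35.49714279174805, 62.772708892822266), 60.86007308959961) mean [ 0.53343839 -0.03843215  0.155     ] dir 150.4605575716367
t: 8.62
tool_pos: [0.5354, 0.0661, 0.3204]
tool_rot: [-180.0, -0.0, -29.3]
ft_force: [0.2, 0.3, -0.1]
finger_gap: 0.998
gripper_force: 0.0
bar top z 0.15522528416028242 rect ((532.7083740234375, -39.17138671875), (20.3254337310791, 63.5211296081543), 59.36030197143555) mean [ 0.53274769 -0.04088669  0.155     ] dir 150.54322454508818
```

View pics/w3.png

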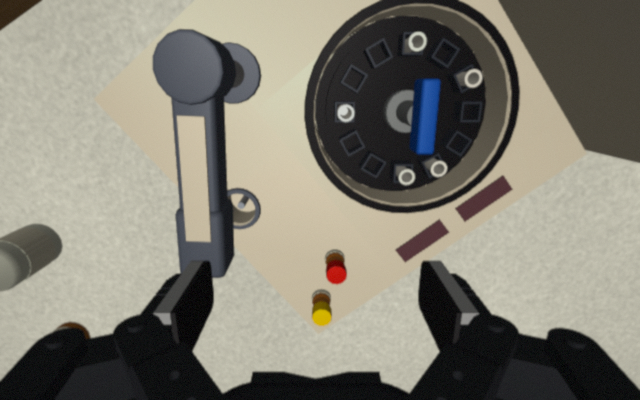

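Arm visibly parked over the wash well (245,208), bar at (426,117). Fixes agree at (0.533,-0.041), yaw -29.4. Move over, descend, close.

```bash
python3 -m creep '[[[2.5,4.75,0],[0,0,0],1],[[2.5,4.75,0],[0,0,0],1],[[0,0,4.5],[0,0,0],1],[[0,0,4.5],[0,0,0],1],[[0,0,4.5],[0,0,0],1],[[0,0,3],[0,0,0],1],[[0,0,1.5],[0,0,0],1],[[0,0,1.2],[0,0,0],1],[[0,0,0],[0,0,0],1]]' && python3 -m creep '[[[0,0,0],[0,0,0],0.4],[[0,0,0],[0,0,0],0.4],[[0,0,0],[0,0,0],0.3],[[0,0,0],[0,0,0],0.25]]' 30
python3 - <<'E'
from h import *
im,d,K,D,P=grab('wrist'); cv2.imwrite('pics/w4.png',im); print(monitor.observe()['finger_gap'])
E
```

```text
t: 9.8
tool_pos: [0.5322, -0.0407, 0.1283]
tool_rot: [-180.0, 0.0, -29.3]
ft_force: [0.6, 0.1, 0.9]
finger_gap: 1.0
gripper_force: 0.0
t: 10.3
tool_pos: [0.5321, -0.0413, 0.1289]
tool_rot: [179.9, -0.0, -29.3]
ft_force: [-1.1, -0.7, 6.4]
finger_gap: 0.25
gripper_force: 3.0
0.25381418548414447
```

View pics/w4.png

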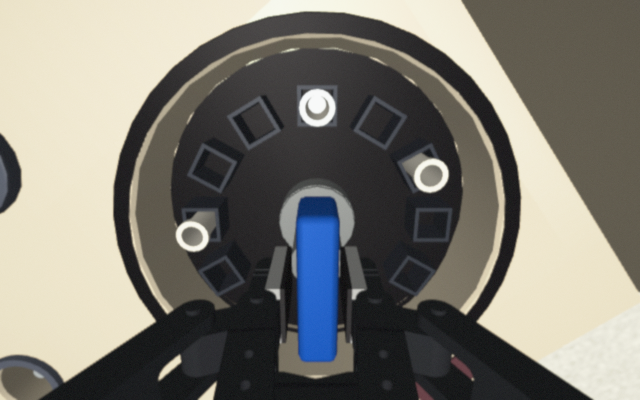

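Bar is centred between the pads at (318,280), but a 6 N upward force suggests the fingertips touch the collar below the bar. I'll raise in small steps.

```bash
for i in 1 2 3; do python3 -m creep '[[[0,0,-0.15],[0,0,0],0.27],[[0,0,0],[0,0,0],0.27]]'; done | egrep 'pos|force|gap'
```

```text
tool_pos: [0.5322, -0.0405, 0.1299]
ft_force: [0.5, 0.6, -0.6]
finger_gap: 0.274
gripper_force: 0.0
tool_pos: [0.5322, -0.0406, 0.1314]
ft_force: [0.1, 0.1, 0.4]
finger_gap: 0.269
gripper_force: 0.0
tool_pos: [0.5322, -0.0407, 0.1329]
ft_force: [-0.5, -0.2, 0.8]
finger_gap: 0.27
gripper_force: 0.0
```

```bash
python3 -m creep '[[[0,0,0],[0,0,0],0.2],[[0,0,0],[0,0,0],0.15],[[0,0,0],[0,0,0],0.1],[[0,0,0],[0,0,0],0.05],[[0,0,0],[0,0,0],0],[[0,0,0],[0,0,0],0],[[0,0,0],[0,0,0],0]]' 80
```

```text
t: 11.98
tool_pos: [0.5319, -0.0412, 0.133]
tool_rot: [179.9, -0.0, -29.3]
ft_force: [-2.8, -4.0, 4.5]
finger_gap: 0.168
gripper_force: 78.1
```

Gripped. Relieve the small side load and lift slowly to begin.

```bash
python3 -m creep '[[[0,0.05,0],[0,0,0],0],[[0,0,-0.1],[0,0,0],0],[[0,0,-0.2],[0,0,0],0],[[0,0,-0.3],[0,0,0],0],[[0,0,-0.4],[0,0,0],0],[[0,0,-0.2],[0,0,0],0],[[0,0,0],[0,0,0],0],[[0,0,0],[0,0,0],0]]'
python3 - <<'E'
from h import *
im,d,K,D,P=grab('wrist'); cv2.imwrite('pics/w5.png',im); print(monitor.observe()['ft_torque'])
E
```

```text
t: 12.98
tool_pos: [0.5318, -0.0411, 0.1448]
tool_rot: [-180.0, 0.0, -29.3]
ft_force: [0.1, -0.8, -3.4]
finger_gap: 0.168
gripper_force: 78.0
[-0.03039511 -0.03088573 -0.03397657]
```

View pics/w5.png

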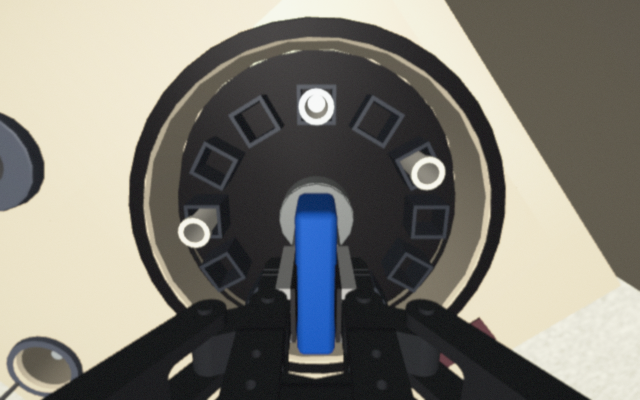

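The carousel rises with the gripper (the well looks smaller around it), level, cups in place. Lift another 12 cm smoothly.

```bash
python3 -m creep '[[[0,0,-0.3],[0,0,0],0],[[0,0,-0.6],[0,0,0],0],[[0,0,-0.8],[0,0,0],0],[[0,0,-0.8],[0,0,0],0],[[0,0,-0.8],[0,0,0],0],[[0,0,-0.8],[0,0,0],0],[[0,0,-0.8],[0,0,0],0],[[0,0,-0.8],[0,0,0],0],[[0,0,-0.8],[0,0,0],0],[[0,0,-0.8],[0,0,0],0]]'; python3 -m creep '[[[0,0,-0.8],[0,0,0],0],[[0,0,-0.8],[0,0,0],0],[[0,0,-0.8],[0,0,0],0],[[0,0,-0.8],[0,0,0],0],[[0,0,-0.6],[0,0,0],0],[[0,0,-0.4],[0,0,0],0],[[0,0,-0.2],[0,0,0],0],[[0,0,0],[0,0,0],0],[[0,0,0],[0,0,0],0],[[0,0,0],[0,0,0],0]]'
python3 - <<'E'
from h import *
w,*_=grab('wrist'); s,*_=grab('scene')
s=cv2.resize(s[130:280,200:420],None,fx=2.6,fy=2.6,interpolation=cv2.INTER_CUBIC)
w=cv2.resize(w[:, 80:560],(240,200)); o=np.zeros((600,572,3),np.uint8); o[:390]=s; o[395:595,:240]=w
cv2.imwrite('pics/end.png',o); m=monitor.observe(); print(m['ft_torque'],m['qvel'])
E
```

```text
t: 14.28
tool_pos: [0.5318, -0.0411, 0.2183]
tool_rot: [-180.0, 0.0, -29.3]
ft_force: [0.9, -0.2, -3.8]
finger_gap: 0.167
gripper_force: 78.1
t: 15.52
tool_pos: [0.5317, -0.0411, 0.2615]
tool_rot: [180.0, 0.0, -29.3]
ft_force: [-1.0, -0.4, -4.1]
finger_gap: 0.165
gripper_force: 78.1
[-0.0044893  -0.03199061 -0.03068362] [-0.00734295  0.07360203 -0.18872625 -0.09705926 -0.11908892  0.51627151]
```

View pics/end.png

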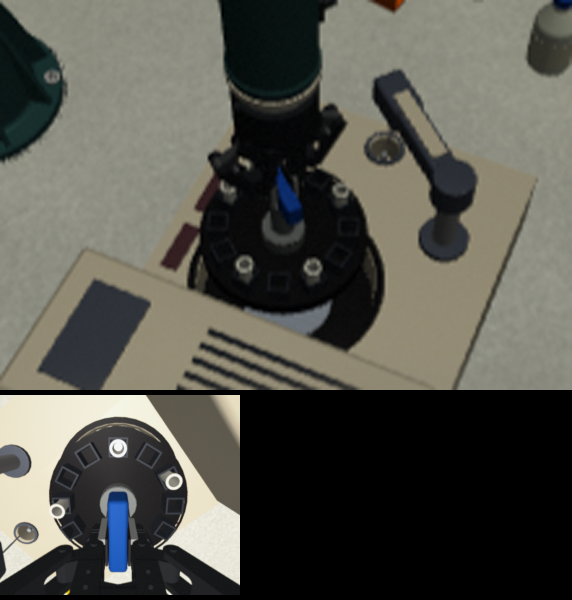

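The carousel hangs clear of the deck, cups (4 visible, the fifth behind the gripper) seated, probe arm parked. Quick level check by depth before handing in.

Run:
```python
from h import *
im,d,K,D,P=grab('wrist')
v,u=np.mgrid[20:260:2,120:520:2]; uv=np.c_[u.ravel(),v.ravel()].astype(float); q=depthpts(uv,d,K,D,P)
r=np.hypot(q[:,0]-.532,q[:,1]+.041); k=(r<.055)&(r>.026)&(abs(q[:,2]-.1895)<.012); q=q[k]
c,*_=np.linalg.lstsq(np.c_[q[:,:2]-[.532,-.041],np.ones(len(q))],q[:,2],rcond=None)
print(len(q),'tilt deg',np.degrees(c[:2]),'z top of disc',c[2])
```

```text
3396 tilt deg [-0.15511216 -0.11999559] z top of disc 0.19049557464285982
```

```bash
python3 -c "
from bench import finish_job
print(finish_job())"
```

```text
the job is handed in; nothing more can be done
None
```

The job is handed in: the probe arm is at its stop over the wash well, and the carousel is held still and level (tilt about 0.2°), its underside about 8 cm above the deck; four of the five cups could be seen seated, the fifth being hidden behind the gripper.

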